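# Stand the fallen bulb cartons back up

## Task

The two small bulb cartons on the rubber mat have fallen over. Push each of them back up with the fingertips, where it lies, so that both stand upright on the mat on their bases, with the lid end (the end with the blue band) on top, like the cartons standing behind the mat. Only tip them over their edge with light pushes: do not pinch, lift or crush the thin cartons, and leave the standing carton, the loose bulb, the black tape and the terminal strip where they are.

Things in the scene. Friction and masses are not known exactly. Their poses are not given: they have to be found in the camera images.
- carton_a_centre (a point): centre of the first fallen bulb carton: thin printed cardboard, white with a blue band round the lid end, 56 x 56 mm across, 66 mm from base to lid, about 55 g. The z axis points from base to lid (level now, straight up when it stands); x and y are square to the side faces. It lies on a side face on the mat: centre 31 mm above the worktop now, 36 mm when standing on the mat
- carton_b_centre (a point): centre of the second fallen bulb carton, same make, size, weight and axes as the first
- carton_standing_centre (a point): centre of a third bulb carton, same make, which stands upright on the bare worktop beyond the mat, centre 33 mm up; a bystander (two more stand farther back)
- bulb_1_centre (a point): loose white reflector bulb, 51 mm across, standing on its face 58 mm high; the point is 25 mm above its foot; a bystander
- black_tape: roll of black tape, 55 mm across, 19 mm high, lying flat; origin at the centre of its underside; a bystander
- strip: white terminal strip, 19 x 66 x 16 mm (long along its y axis), lying flat; origin at the centre of its underside; a bystander
- mat: dark ribbed anti-slip rubber mat on which both fallen cartons lie, 220 x 560 x 3 mm, fixed to the worktop; origin at the centre of its underside, y along its length. It grips well (friction about 1.0; bare worktop 0.6): a carton pushed near the top of its lid end, towards its base, by tips that rise with it, tips about its lower base edge and drops upright by itself beyond 50 degrees
- carton_a: the same first carton, at the centre of its base; axes as at its centre
- carton_b: the same second carton, at the centre of its base; axes as at its centre
Mind the look-alikes: they are no part of the job. Leave any green look-alike of the carton_a alone.

How it is judged:
By the outcome, as a careful person would: the job done as asked, in the order asked, and still so for the second after the job is handed in, with the robot touching nothing.
It also fails if it takes over 54 s, if anything falls off the work surface, if the arm or the gripper's body presses on something with over 40 N, if the wrist force passes 120 N, or if a joint passes its speed limit or range.

## Robot

A 6-joint arm with a two-finger parallel gripper is mounted at the origin on a cart in front of the work surface, level with it; the furniture and walls round the work are solid. World frame = base frame: x ahead of the robot, y to its left, z up, the work surface at z = 0. Lengths are in m, angles in rad, forces in N, time in s.
With the tool pointing down it reaches from about 0.25 to 0.8 m from the base axis. Payload 3.9 kg.
Tool frame: the origin (TCP) lies where the fingers leave the gripper's body, on its centre line; the fingertips stand 73 mm ahead of it and the grasp point (between the pads) lies 54 mm ahead of it; z points along the fingers, y is the line along which they close (so a half turn about z gives the same grasp; the last joint's range is limited). The gripper opens to 85 mm and grips with 20 to 120 N. Pads are 22 mm wide; open, the fingers measure 114 mm over their backs; the gripper's body (76 mm by 85 mm) begins 54 mm behind the grasp point. The pads swing forward as they close: fully open they stand 13 mm farther back than shut.
Start: joints at [-1.115, 0.26, -0.138, 1.173, 0, 1.571], TCP at [0.231, -0.471, 0.304] pointing down, gripper open.
Joint ranges: [-2.78, 2.78], [-0.83, 1.72], [-1.28, 1.37], [-1.9, 2.12], [-1.57, 1.48], [-3.14, 3.14]. Speed limits (rad/s): [2.57, 2.57, 3.14, 3.14, 3.14, 3.14].

## Interface

Orientations are given as a rotation vector (axis times angle).
In Python, from workcell import * gives the robot as it stands. The module is installed in compiled form; this text tells all that it offers.
- The arm moves only by the shell command python3 -m pendant 'ROWS' [OPENING]. ROWS is JSON, a list of rows, each an object of numbers: "dx", "dy", "dz": the shift along the tool's x, y, z normalised to -1 to 1, where 1 is 0.06 m; "spin": the turn about the tool's z normalised to -1 to 1, where 1 is 0.15 rad. A call has 1 to 8 rows; each row shifts and turns the commanded pose from where the row before left it, along the tool's axes as they then stand; what a row does not reach is not made up. A row lasts 1/8 s, in which the tool goes at most 62.5 mm and 10.7 degrees, less where a joint would pass 70% of its speed; a pose out of reach is approached as far as the arm can. A call with a number of a shift or a turn outside -1 to 1 is refused whole. A call with a gripper value outside its range is refused whole. OPENING is the closure, from 0 (fully open) to 1 (shut), set as the call begins (- or left out, the last holds). The fingers move at their own pace and stop on an object; the grip force is fixed at half the most. Time passes only in rows, so rows that do not move let the fingers close. It gives the time, the measured TCP pose, the force, the opening and the grip force at its end, in the units of the state.
- observe(): the state, without advancing time (a new reading comes with each control period).
- read_camera(name): name is "side" or "top" or "wrist"; returns a dict with "image" (400x640x3 uint8, blue, green, red), "z_map" (400x640 float32, m along the optical axis (not along the pixel's ray), 0 where there is no reading), "vertical_fov" (degrees; the focal length in pixels is half the picture's height over the tangent of half this angle, whatever the lens; pixels are square), "cx", "cy" (the principal point, pixels), "distortion" ([k1, k2, p1, p2, k3] as OpenCV has them; the pictures are not rectified), "extrinsics" (4x4, takes a point from camera to world coordinates). Camera axes: x right, y down, z forward; pixel columns grow to the right and rows downward; lengths in m; the calibration is good to about 2 mm. A picture is of the moment at which its call begins.
- close_job(): hands the job in; it is judged then, once.
The state is a dict: "clock": time; "joints": joint angles; "dq": joint speeds; "joint_torque": joint torques, N m; "tcp_pos": TCP position; "tool_rot": TCP orientation; "ft_force": force on the tool from outside, world axes, zero at the start; "wrist_torque": the same for the moment, N m; "gripper_width": finger opening in m; "grasp_force": force on a finger pad.
Only numpy, scipy, OpenCV 4.12 (cv2) and the standard library are available. Lean on these libraries where they do the work, as an engineer would, in place of code of your own. Each camera call takes 0.05 s, during which the arm holds its last target. There are 200 camera calls.

## Working session

There is one attempt and no reset: what is moved stays moved. The work goes in short steps, Python scripts to look and compute and a shell command to move; the robot and the scene stay as the last step left them, time stands still between calls to the robot, and variables do not carry over. Pictures are saved under pics/ and viewed, at most 10 in all, crops included, and the job is handed in when it is done.

```bash
mkdir -p pics
cat > h.py <<'E'
from workcell import *
import numpy as np, cv2
def world(c, mask=None):
    h,w=c["z_map"].shape; f=h/2/np.tan(np.radians(c["vertical_fov"])/2)
    K=np.array([[f,0,c["cx"]],[0,f,c["cy"]],[0,0,1]]); 
    u,v=np.meshgrid(np.arange(w),np.arange(h))
    p=cv2.undistortPoints(np.stack([u,v],-1).reshape(-1,1,2).astype(np.float64),K,np.array(c["distortion"],float)).reshape(h,w,2)
    z=c["z_map"][...,None]; P=np.concatenate([p*z,z],-1); T=np.array(c["extrinsics"])
    W=P@T[:3,:3].T+T[:3,3]; W[c["z_map"]==0]=np.nan
    return W
E
python3 - <<'E'
from h import *
o=observe(); print(o["tcp_pos"],o["tool_rot"],o["gripper_width"],o["clock"])
for n in ["top","side"]:
    c=read_camera(n); cv2.imwrite(f"pics/{n}0.png",c["image"]); np.savez(f"{n}0.npz",W=world(c),im=c["image"]); print(n,np.round(c["extrinsics"],2).tolist())
E
```

```text
[ 0.23085254 -0.47092021  0.30307221] [-3.05850861e+00 -7.09440446e-01  7.87890120e-04] 0.08567104578259775 0.0
top [[0.03, -0.99, 0.14, 0.36], [-1.0, -0.03, 0.01, 0.13], [-0.0, -0.14, -0.99, 1.43], [0.0, 0.0, 0.0, 1.0]]
side [[-0.94, -0.18, 0.3, 0.2], [-0.35, 0.43, -0.83, 1.16], [0.02, -0.88, -0.47, 0.63], [0.0, 0.0, 0.0, 1.0]]
```

View pics/top0.png

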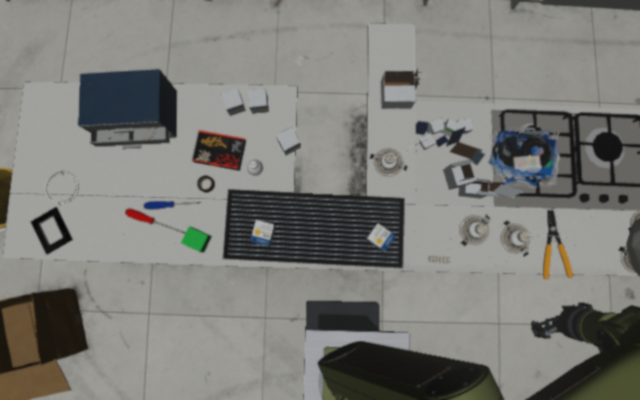

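View pics/side0.png

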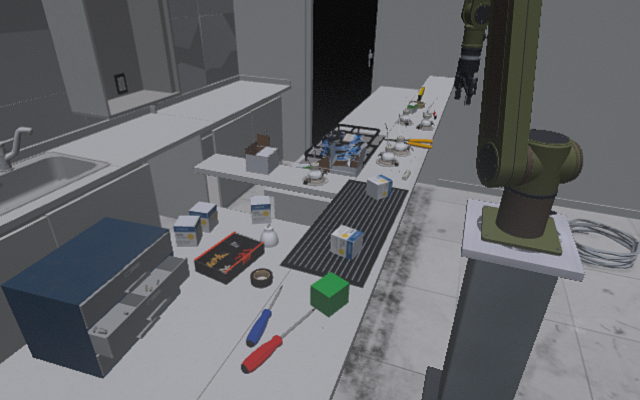

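The top view shows the fallen cartons on the mat at about (262,232) and (380,236), with the blue bands towards the robot, at the bottom and lower right. Next I'll measure them and look at enlarged crops.

Run:
```python
from h import *
d=np.load("top0.npz"); W=d["W"]; im=d["im"]
hsv=cv2.cvtColor(im,cv2.COLOR_BGR2HSV)
for (u,v) in [(262,232),(380,236)]:
    s=np.s_[v-20:v+21,u-20:u+21]
    w=W[s]; top=(w[...,2]>0.045)
    P=w[top][:,:2].astype(np.float32)
    print("top n",len(P),"zmed",np.median(w[top][:,2]),"mat",np.nanmedian(w[~top][:,2]), cv2.minAreaRect(P), P.mean(0))
    h=hsv[s]; b=(h[...,0]>95)&(h[...,0]<125)&(h[...,1]>100)&(w[...,2]>.02)
    print("blue",b.sum(),w[b].mean(0),"box",[cv2.boxPoints(cv2.minAreaRect(P)).round(3).tolist()])
crops=[cv2.resize(im[v-25:v+25,u-25:u+25],(400,400),interpolation=cv2.INTER_CUBIC) for u,v in [(262,232),(380,236)]]
cv2.imwrite("pics/c.png",np.hstack(crops))
```

```text
top n 420 zmed 0.05858372161961578 mat 0.002637954817761745 ((0.4405246078968048, 0.2973688840866089), (0.05698443576693535, 0.06538327783346176), 77.66191864013672) [0.44020373 0.2967725 ]
blue 100 [0.41687061 0.30253379 0.05842838] box [[[0.4020000100135803, 0.2770000100135803], [0.4659999907016754, 0.2630000114440918], [0.4790000021457672, 0.3179999887943268], [0.41499999165534973, 0.3319999873638153]]]
top n 427 zmed 0.058766657452344884 mat 0.002720889064032117 ((0.43776363134384155, -0.06115192919969559), (0.06665770709514618, 0.05633389204740524), 55.695011138916016) [ 0.43729785 -0.06065395]
blue 97 [ 0.42358629 -0.08163376  0.05897945] box [[[0.3959999978542328, -0.0729999989271164], [0.44200000166893005, -0.10499999672174454], [0.47999998927116394, -0.04899999871850014], [0.43299999833106995, -0.017999999225139618]]]
```

View pics/c.png

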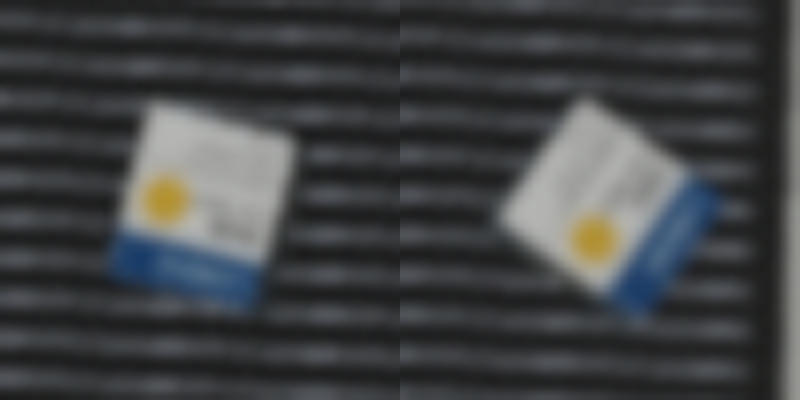

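Both poses are clear. B's centre is about (0.4377,-0.061) and its push heading 55.7°. A's centre is about (0.440,0.297) and its push heading -12.4°. The blue bands are at the robot-side ends, so I'll move behind B first.

```bash
python3 -m pendant '[{"dx":0.64,"dy":-0.51},{"dx":0.64,"dy":-0.51},{"dx":0.64,"dy":-0.51},{"dx":0.64,"dy":-0.51},{"dx":0.64,"dy":-0.51},{"dx":0.64,"dy":-0.51},{"dx":0.64,"dy":-0.51},{"dx":0.64,"dy":-0.51}]' 1
python3 -m pendant '[{"spin":-0.86},{"spin":-0.86},{"spin":-0.86},{"spin":-0.86},{"dz":0.5},{"dz":0.5},{},{}]'
cat > rel.py <<'E'
# position of tool in a carton's push frame: s (tip centre past lid face), lateral, tip height over mat; heading error
import sys; from h import *
from scipy.spatial.transform import Rotation as R
C={"b":((.4377,-.0611),55.7,1),"a":((.4404,.2970),-12.4,-1)}
k=sys.argv[1]; (c,a,sg)=C[k]; a=np.radians(a); d=np.array([np.cos(a),np.sin(a)]); n=np.array([-d[1],d[0]])
o=observe(); M=R.from_rotvec(o["tool_rot"]).as_matrix(); p=np.array(o["tcp_pos"]); tip=p+.073*M[:,2]
q=tip[:2]-np.array(c)+.033*d; x=sg*M[:2,0]
print("s %.1f lat %.1f h %.1f mm"%(q@d*1e3,q@n*1e3,(tip[2]-.003)*1e3),"yaw err(tool-want) %.1f deg"%np.degrees(np.arctan2(x@n,x@d)),"F",np.round(o["ft_force"],1),"t",round(o["clock"],2),"q",np.round(o["joints"],2))
g=np.append(-q,0)@M[:,:3]; print("tool-frame lid face offset mm",np.round(g*1e3,1),"push dir in tool",np.round(np.append(d,0)@M,3), "w",o["gripper_width"])
E
python3 rel.py b
```

```text
s -422.1 lat -60.0 h 227.1 mm yaw err(tool-want) -29.6 deg F [-0.4 -1.  -0.4] t 0.1 q [-1.11  0.26 -0.14  1.17 -0.    1.57]
tool-frame lid face offset mm [ 337.4 -260.5    0.5] push dir in tool [ 0.87  -0.494  0.001] w 0.08530603852652262validation failed for argument at $[0]...
validation failed for argument at $[0]...
```

```bash
python3 -m pendant '[{"dx":0.64,"dy":-0.51,"dz":0,"spin":0},{"dx":0.64,"dy":-0.51,"dz":0,"spin":0},{"dx":0.64,"dy":-0.51,"dz":0,"spin":0},{"dx":0.64,"dy":-0.51,"dz":0,"spin":0},{"dx":0.64,"dy":-0.51,"dz":0,"spin":0},{"dx":0.64,"dy":-0.51,"dz":0,"spin":0},{"dx":0.64,"dy":-0.51,"dz":0,"spin":0},{"dx":0.64,"dy":-0.51,"dz":0,"spin":0}]' 1
python3 rel.py b
```

```text
clock: 1.1
tcp_pos: [0.3994, -0.1148, 0.3037]
tool_rot: [-3.06, -0.71, 0.0]
ft_force: [1.1, -0.3, 0.7]
gripper_width: -0.0
grasp_force: 0.0
s -32.9 lat 1.4 h 227.7 mm yaw err(tool-want) -29.6 deg F [ 1.1 -0.3  0.7] t 1.1 q [-0.28  0.07 -0.37  1.13 -0.    2.41]
tool-frame lid face offset mm [ 29.3 -15.1  -0. ] push dir in tool [ 0.87  -0.494 -0.   ] w -3.6645864057689865e-05
```

```bash
python3 -m pendant '[{"dx":0,"dy":0,"dz":0,"spin":-0.86},{"dx":0,"dy":0,"dz":0,"spin":-0.86},{"dx":0,"dy":0,"dz":0,"spin":-0.86},{"dx":0,"dy":0,"dz":0,"spin":-0.86},{"dx":0,"dy":0,"dz":0.75,"spin":0},{"dx":0,"dy":0,"dz":0.75,"spin":0},{"dx":0,"dy":0,"dz":0.75,"spin":0},{"dx":0,"dy":0,"dz":0.75,"spin":0}]' 1
python3 rel.py b
python3 - <<'E'
from h import *
c=read_camera("side"); cv2.imwrite("pics/s1.png",cv2.resize(c["image"][150:230,320:440],(720,480),interpolation=cv2.INTER_CUBIC))
E
```

```text
clock: 2.1
tcp_pos: [0.3989, -0.1163, 0.1225]
tool_rot: [2.778, 1.467, 0.0]
ft_force: [0.7, -0.5, -0.1]
gripper_width: 0.0003
grasp_force: 0.0
s -34.4 lat 0.9 h 46.5 mm yaw err(tool-want) -0.0 deg F [ 0.7 -0.5 -0.1] t 2.1 q [-0.28  0.25 -0.69  0.63 -0.    1.89]
tool-frame lid face offset mm [34.4  0.9  0. ] push dir in tool [ 1. -0.  0.] w 0.000330405242606762
```

View pics/s1.png

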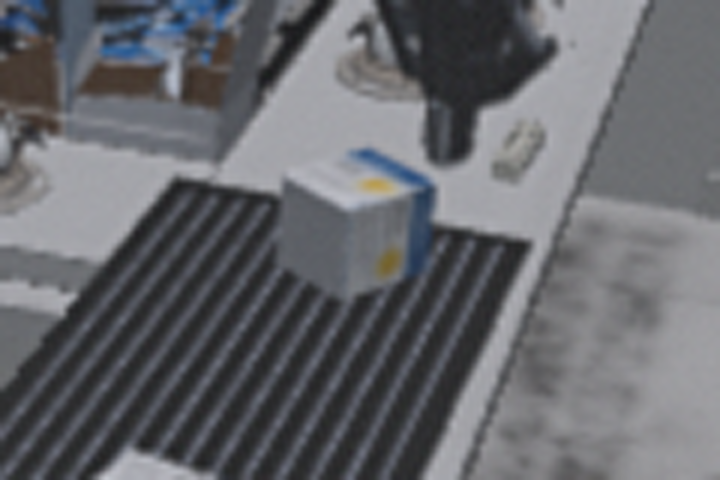

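The side view shows the closed fingers directly behind B's lid end, the blue band at about (420,220) in the crop. Now I'll make contact and follow the tipping arc to about 24°.

```bash
python3 -m pendant '[{"dx":0.22,"dy":0.01,"dz":0,"spin":0},{"dx":0.22,"dy":0,"dz":0,"spin":0},{"dx":0.06,"dy":0,"dz":-0.07,"spin":0},{"dx":0.06,"dy":0,"dz":-0.07,"spin":0},{"dx":0.07,"dy":0,"dz":-0.064,"spin":0},{"dx":0.07,"dy":0,"dz":-0.064,"spin":0},{"dx":0.08,"dy":0,"dz":-0.053,"spin":0},{"dx":0.08,"dy":0,"dz":-0.053,"spin":0}]' 1
python3 rel.py b
python3 - <<'E'
from h import *
c=read_camera("side"); cv2.imwrite("pics/s2.png",cv2.resize(c["image"][150:230,320:440],(720,480),interpolation=cv2.INTER_CUBIC))
E
```

```text
clock: 3.15
tcp_pos: [0.4289, -0.0741, 0.1467]
tool_rot: [2.778, 1.466, -0.0]
ft_force: [-1.2, -1.7, 2.5]
gripper_width: 0.0004
grasp_force: 1.1
s 17.3 lat -0.1 h 70.7 mm yaw err(tool-want) -0.0 deg F [-1.2 -1.7  2.5] t 3.15 q [-0.17  0.25 -0.62  0.71 -0.    2.  ]
tool-frame lid face offset mm [-17.3  -0.1   0. ] push dir in tool [ 1.    -0.001 -0.001] w 0.00041312581792753324
```

View pics/s2.png

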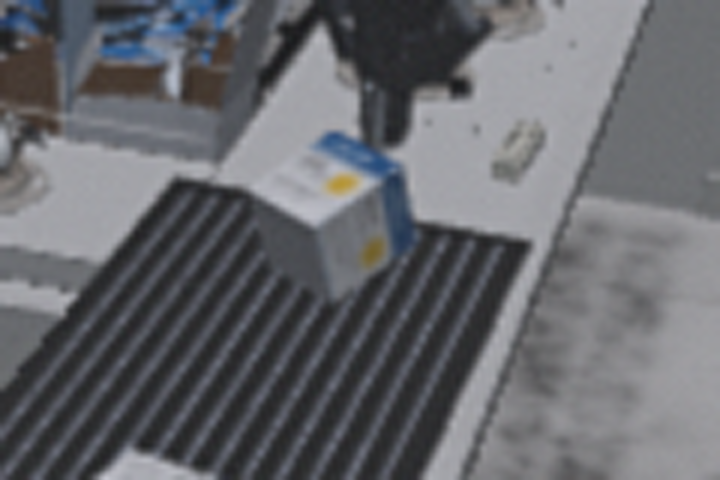

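B is tilting about its base edge as planned, with the tip near the top of the band. I'll continue past the balance point.

```bash
python3 -m pendant '[{"dx":0.083,"dy":0,"dz":-0.042,"spin":0},{"dx":0.083,"dy":0,"dz":-0.042,"spin":0},{"dx":0.089,"dy":0,"dz":-0.03,"spin":0},{"dx":0.089,"dy":0,"dz":-0.03,"spin":0},{"dx":0.092,"dy":0,"dz":-0.018,"spin":0},{"dx":0.092,"dy":0,"dz":-0.018,"spin":0},{"dx":0.07,"dy":0,"dz":-0.01,"spin":0},{"dx":0,"dy":0,"dz":0,"spin":0}]' 1
python3 rel.py b
python3 - <<'E'
from h import *
c=read_camera("side"); cv2.imwrite("pics/s3.png",cv2.resize(c["image"][150:230,320:440],(720,480),interpolation=cv2.INTER_CUBIC))
E
```

```text
clock: 4.2
tcp_pos: [0.4501, -0.0437, 0.1584]
tool_rot: [-2.777, -1.468, -0.004]
ft_force: [-1.3, -0.4, 7.0]
gripper_width: 0.0001
grasp_force: 2.8
s 54.6 lat -0.5 h 82.4 mm yaw err(tool-want) 0.0 deg F [-1.3 -0.4  7. ] t 4.2 q [-0.1   0.26 -0.56  0.75  0.    2.07]
tool-frame lid face offset mm [-54.6  -0.5  -0.1] push dir in tool [1.    0.    0.002] w 0.00014560654721385463
```

View pics/s3.png

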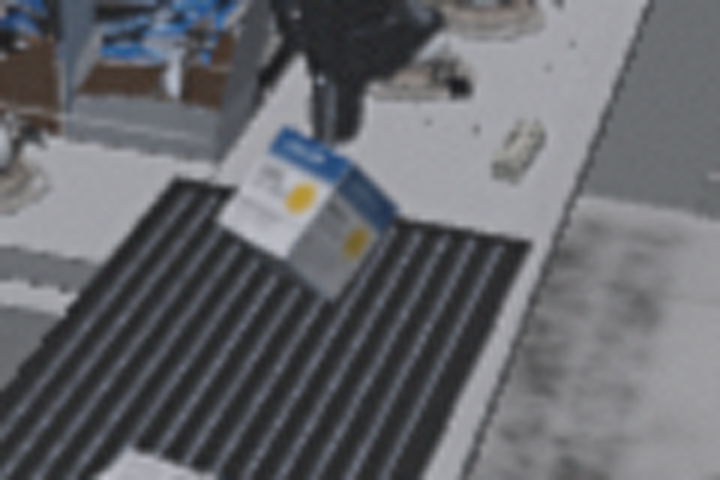

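B is at about 45–50°, and the tip is pressing down slightly (7 N). I'll rise a little while finishing the push.

```bash
python3 -m pendant '[{"dx":0.05,"dy":0,"dz":-0.05,"spin":0},{"dx":0.09,"dy":0,"dz":-0.03,"spin":0},{"dx":0.09,"dy":0,"dz":-0.02,"spin":0},{"dx":0.09,"dy":0,"dz":-0.01,"spin":0},{"dx":0.05,"dy":0,"dz":-0.01,"spin":0},{"dx":0,"dy":0,"dz":0,"spin":0},{"dx":0,"dy":0,"dz":0,"spin":0},{"dx":0,"dy":0,"dz":0,"spin":0}]' 1
python3 rel.py b
python3 - <<'E'
from h import *
c=read_camera("side"); cv2.imwrite("pics/s4.png",cv2.resize(c["image"][150:230,320:440],(720,480),interpolation=cv2.INTER_CUBIC))
E
```

```text
clock: 5.25
tcp_pos: [0.4613, -0.0262, 0.1649]
tool_rot: [-2.778, -1.467, 0.0]
ft_force: [0.5, 0.6, 0.6]
gripper_width: 0.0003
grasp_force: 0.0
s 75.1 lat 0.1 h 88.9 mm yaw err(tool-want) -0.0 deg F [0.5 0.6 0.6] t 5.25 q [-0.06  0.26 -0.53  0.78 -0.    2.11]
tool-frame lid face offset mm [-75.1   0.2   0. ] push dir in tool [ 1.    -0.001 -0.   ] w 0.0002683648586775008
```

View pics/s4.png

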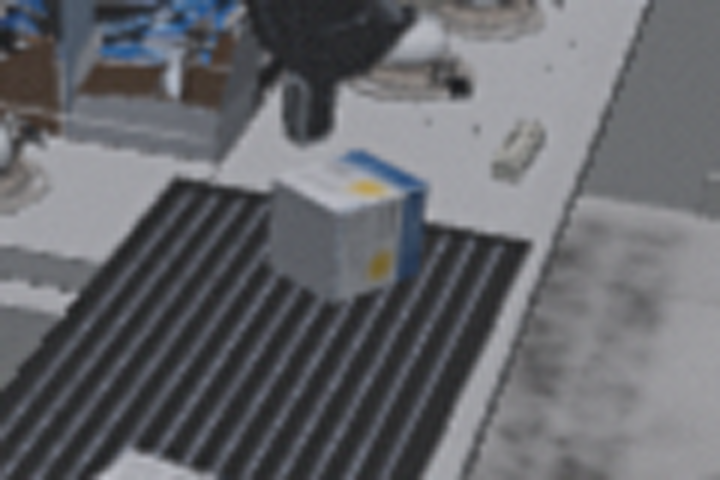

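The tip rose too high and slipped over the corner, so B dropped back onto its side. It's undamaged and only slightly shifted. I'll back off above it and re-measure.

```bash
python3 -m pendant '[{"dx":0,"dy":0,"dz":-0.3,"spin":0},{"dx":-0.5,"dy":0,"dz":0,"spin":0},{"dx":-0.6,"dy":0,"dz":0,"spin":0},{"dx":-0.6,"dy":0,"dz":0,"spin":0},{"dx":-0.5,"dy":0,"dz":0,"spin":0},{"dx":0,"dy":0,"dz":0,"spin":0}]' 1 | head -2
cat > meas.py <<'E'
from h import *
import sys
c=read_camera("top"); W=world(c); hsv=cv2.cvtColor(c["image"],cv2.COLOR_BGR2HSV)
for k,x,y in [("a",.44,.297),("b",.44,-.06)]:
    near=(abs(W[...,0]-x)<.075)&(abs(W[...,1]-y)<.07)&(W[...,2]<.085)
    t=near&(W[...,2]>.045); P=W[t][:,:2].astype(np.float32)
    r=cv2.minAreaRect(P); bp=cv2.boxPoints(r)
    b=t&(hsv[...,0]>95)&(hsv[...,0]<125)&(hsv[...,1]>100)
    e=[bp[1]-bp[0],bp[2]-bp[1]]; L=max(e,key=np.linalg.norm); v=np.array(r[0])-W[b][:,:2].mean(0) if b.any() else L
    L=L*np.sign(L@v)
    print(k,"z %.3f"%np.median(W[t][:,2]),"c",np.round(r[0],4),"size",np.round(r[1],3),"heading %.1f"%np.degrees(np.arctan2(L[1],L[0])),"n",t.sum(),"blue",b.sum())
E
python3 meas.py; python3 rel.py b
```

```text
clock: 6.05
tcp_pos: [0.3858, -0.1362, 0.1829]
a z 0.059 c [0.4405 0.2976] size [0.058 0.065] heading -12.7 n 418 blue 98
b z 0.059 c [ 0.4413 -0.0558] size [0.067 0.057] heading 56.1 n 431 blue 101
s -57.2 lat 0.1 h 107.0 mm yaw err(tool-want) -0.1 deg F [ 0.5 -0.4  0. ] t 6.1 q [-0.34  0.16 -0.61  0.8   0.    1.83]
tool-frame lid face offset mm [57.2 -0.   0. ] push dir in tool [ 1.    -0.002  0.   ] w 7.333819715038165e-06
```

```bash
sed -i 's/(.4377,-.0611),55.7/(.4413,-.0558),56/' rel.py
python3 -m pendant '[{"dx":0,"dy":0,"dz":0.54,"spin":0},{"dx":0,"dy":0,"dz":0.54,"spin":0},{"dx":0.3,"dy":0,"dz":0,"spin":0},{"dx":0.3,"dy":0,"dz":0,"spin":0},{"dx":0,"dy":0,"dz":0,"spin":0}]' 1 | head -1; python3 rel.py b
```

```text
clock: 6.72
s -25.4 lat -0.2 h 42.2 mm yaw err(tool-want) -0.1 deg F [-0.2 -0.   0.1] t 6.72 q [-0.25  0.26 -0.69  0.62  0.    1.92]
tool-frame lid face offset mm [25.4 -0.2  0. ] push dir in tool [ 1.    -0.003  0.001] w 0.0003098431912354025
```

```bash
python3 -m pendant '[{"dx":0.15,"dy":0,"dz":0,"spin":0},{"dx":0.12,"dy":0,"dz":0,"spin":0},{"dx":0.054,"dy":0,"dz":-0.073,"spin":0},{"dx":0.054,"dy":0,"dz":-0.073,"spin":0},{"dx":0.064,"dy":0,"dz":-0.065,"spin":0},{"dx":0.064,"dy":0,"dz":-0.065,"spin":0},{"dx":0.072,"dy":0,"dz":-0.055,"spin":0},{"dx":0.072,"dy":0,"dz":-0.055,"spin":0}]' 1 | head -1; python3 rel.py b
python3 -m pendant '[{"dx":0.079,"dy":0,"dz":-0.045,"spin":0},{"dx":0.079,"dy":0,"dz":-0.045,"spin":0},{"dx":0.085,"dy":0,"dz":-0.033,"spin":0},{"dx":0.085,"dy":0,"dz":-0.033,"spin":0},{"dx":0.088,"dy":0,"dz":-0.021,"spin":0},{"dx":0.088,"dy":0,"dz":-0.021,"spin":0}]' 1 | head -1; python3 rel.py b
```

```text
clock: 7.72
s 12.2 lat 0.1 h 65.6 mm yaw err(tool-want) -0.3 deg F [ 0.5 -0.3 -0.8] t 7.72 q [-0.17  0.25 -0.62  0.7  -0.    2.  ]
tool-frame lid face offset mm [-12.2   0.2  -0. ] push dir in tool [ 1.    -0.006  0.   ] w 3.759001038588098e-05
clock: 8.48
s 42.6 lat -0.1 h 77.3 mm yaw err(tool-want) -0.3 deg F [ 0.5 -0.2  0.8] t 8.47 q [-0.11  0.26 -0.57  0.74  0.    2.06]
tool-frame lid face offset mm [-42.6   0.2  -0. ] push dir in tool [ 1.    -0.006  0.   ] w 5.332891837721894e-05
```

Forces are light. I'll keep going at nearly constant height past the balance point.

```bash
python3 -m pendant '[{"dx":0.09,"dy":0,"dz":-0.01,"spin":0},{"dx":0.09,"dy":0,"dz":-0.005,"spin":0},{"dx":0.09,"dy":0,"dz":0,"spin":0},{"dx":0.09,"dy":0,"dz":0,"spin":0},{"dx":0.07,"dy":0,"dz":0,"spin":0},{"dx":0,"dy":0,"dz":0,"spin":0},{"dx":0,"dy":0,"dz":0,"spin":0},{"dx":0,"dy":0,"dz":0,"spin":0}]' 1 | head -1; python3 rel.py b
python3 - <<'E'
from h import *
c=read_camera("side"); cv2.imwrite("pics/s5.png",cv2.resize(c["image"][150:230,320:440],(720,480),interpolation=cv2.INTER_CUBIC))
E
```

```text
clock: 9.48
s 67.9 lat -0.2 h 78.1 mm yaw err(tool-want) -0.3 deg F [1.6 0.1 4. ] t 9.47 q [-0.06  0.28 -0.55  0.75  0.    2.11]
tool-frame lid face offset mm [-67.9   0.2  -0. ] push dir in tool [ 1.    -0.006  0.   ] w -0.00022852465539293504
```

View pics/s5.png

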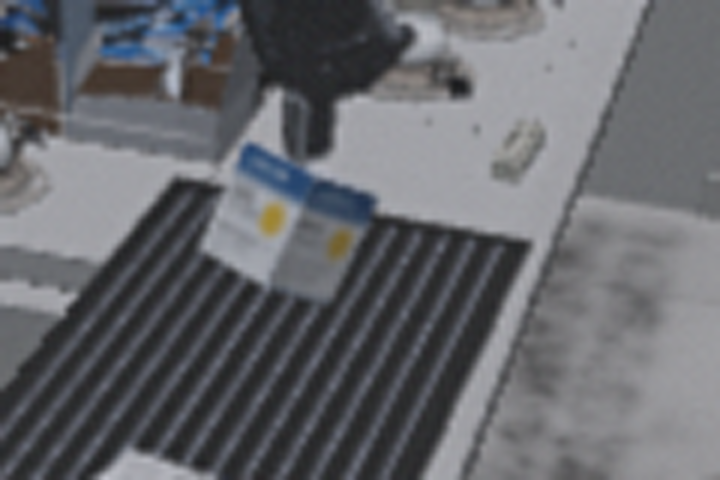

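B is at about 65°, past its balance point and leaning to stand up. The tip is dragging on the lid, so I'll move it up and forward to let the carton drop.

```bash
python3 -m pendant '[{"dx":0.05,"dy":0,"dz":-0.03,"spin":0},{"dx":0.08,"dy":0,"dz":-0.08,"spin":0},{"dx":0.05,"dy":0,"dz":-0.2,"spin":0},{"dx":0,"dy":0,"dz":-0.5,"spin":0},{"dx":0,"dy":0,"dz":-0.7,"spin":0},{"dx":0,"dy":0,"dz":-0.7,"spin":0},{"dx":0,"dy":0,"dz":0,"spin":0}]' 1 | head -1; python3 rel.py b
python3 - <<'E'
from h import *
c=read_camera("side"); cv2.imwrite("pics/s6.png",cv2.resize(c["image"][150:230,320:440],(720,480),interpolation=cv2.INTER_CUBIC))
E
```

```text
clock: 10.4
s 80.3 lat -2.5 h 214.8 mm yaw err(tool-want) -0.3 deg F [-0.1  0.5  0. ] t 10.4 q [-0.04  0.17 -0.3   1.1  -0.    2.13]
tool-frame lid face offset mm [-80.3  -2.1  -0.4] push dir in tool [ 1.    -0.005  0.004] w 0.00033591755335513507
```

View pics/s6.png

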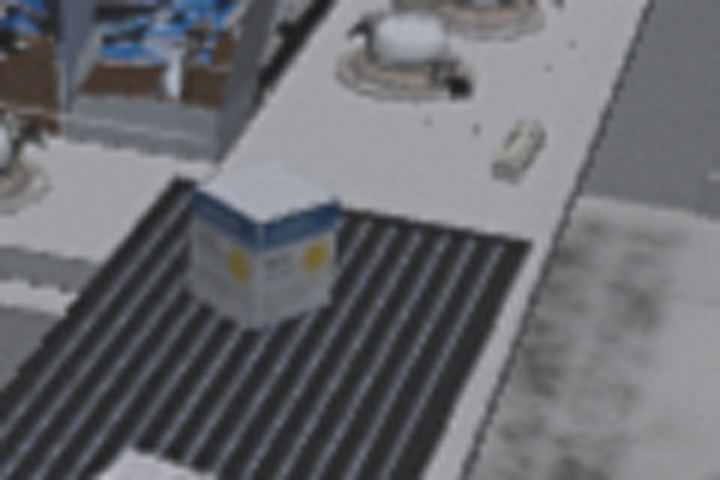

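B now stands upright with the blue band on top, at about (265,245) in the crop. Next I'll move to A, pushing with the tool's −x side.

```bash
sed -i 's/(.4404,.2970),-12.4/(.4405,.2973),-12.5/' rel.py
python3 -m pendant '[{"dx":0.524,"dy":-0.622,"dz":0,"spin":0},{"dx":0.524,"dy":-0.622,"dz":0,"spin":0},{"dx":0.524,"dy":-0.622,"dz":0,"spin":0},{"dx":0.524,"dy":-0.622,"dz":0,"spin":0},{"dx":0.524,"dy":-0.622,"dz":0,"spin":0},{"dx":0.524,"dy":-0.622,"dz":0,"spin":0},{"dx":0.524,"dy":-0.622,"dz":0,"spin":0},{"dx":0,"dy":0,"dz":0,"spin":-1}]' 1 | head -1
python3 -m pendant '[{"dx":0,"dy":0,"dz":0,"spin":-1},{"dx":0,"dy":0,"dz":0,"spin":-1},{"dx":0,"dy":0,"dz":0,"spin":-1},{"dx":0,"dy":0,"dz":0,"spin":-1},{"dx":0,"dy":0,"dz":0,"spin":-1},{"dx":0,"dy":0,"dz":0,"spin":-1},{"dx":0,"dy":0,"dz":0,"spin":-1},{"dx":0,"dy":0,"dz":0,"spin":-1}]' 1 | head -1
python3 -m pendant '[{"dx":0,"dy":0,"dz":0,"spin":-1},{"dx":0,"dy":0,"dz":0,"spin":-1},{"dx":0,"dy":0,"dz":0,"spin":-1},{"dx":0,"dy":0,"dz":0,"spin":-0.95},{"dx":0,"dy":0,"dz":0,"spin":0}]' 1 | head -1
python3 rel.py a; python3 meas.py
```

```text
clock: 11.45
clock: 12.45
clock: 13.08
s -34.2 lat -1.4 h 209.5 mm yaw err(tool-want) -0.6 deg F [-0.3 -0.3  1.2] t 13.07 q [ 0.69  0.21 -0.26  1.11 -0.    0.92]
tool-frame lid face offset mm [-34.2   1.8  -0.1] push dir in tool [-1.     0.011 -0.002] w 0.0003795431416909087
a z 0.059 c [0.4406 0.2975] size [0.058 0.066] heading -12.2 n 417 blue 99
b z 0.068 c [ 0.4766 -0.0048] size [0.056 0.057] heading -34.2 n 288 blue 0
```

```bash
python3 -m pendant '[{"dx":0,"dy":0.03,"dz":0.7,"spin":0},{"dx":0,"dy":0,"dz":0.7,"spin":0},{"dx":0,"dy":0,"dz":0.7,"spin":0},{"dx":0,"dy":0,"dz":0.69,"spin":0},{"dx":0,"dy":0,"dz":0,"spin":0},{"dx":-0.14,"dy":0,"dz":0,"spin":0},{"dx":0,"dy":0,"dz":0,"spin":0}]' 1 | head -1; python3 rel.py a
```

```text
clock: 14.0
s -23.1 lat 2.9 h 45.2 mm yaw err(tool-want) -0.6 deg F [-0.   0.6 -0.2] t 14.0 q [ 0.68  0.36 -0.51  0.69 -0.    0.91]
tool-frame lid face offset mm [-23.1  -2.6   0.1] push dir in tool [-1.     0.01   0.003] w -3.9807828196969054e-05
```

```bash
python3 -m pendant '[{"dx":-0.12,"dy":-0.04,"dz":0.05,"spin":0},{"dx":-0.12,"dy":0,"dz":0,"spin":0},{"dx":-0.054,"dy":0,"dz":-0.073,"spin":0},{"dx":-0.054,"dy":0,"dz":-0.073,"spin":0},{"dx":-0.064,"dy":0,"dz":-0.065,"spin":0},{"dx":-0.064,"dy":0,"dz":-0.065,"spin":0},{"dx":-0.072,"dy":0,"dz":-0.055,"spin":0},{"dx":-0.072,"dy":0,"dz":-0.055,"spin":0}]' 1 | head -1; python3 rel.py a
python3 -m pendant '[{"dx":-0.079,"dy":0,"dz":-0.045,"spin":0},{"dx":-0.079,"dy":0,"dz":-0.045,"spin":0},{"dx":-0.085,"dy":0,"dz":-0.033,"spin":0},{"dx":-0.085,"dy":0,"dz":-0.033,"spin":0},{"dx":-0.088,"dy":0,"dz":-0.021,"spin":0},{"dx":-0.088,"dy":0,"dz":-0.021,"spin":0}]' 1 | head -1; python3 rel.py a
```

```text
clock: 15.0
s 12.3 lat -1.6 h 63.7 mm yaw err(tool-want) -0.5 deg F [ 0.2  0.7 -0.2] t 15.0 q [ 0.62  0.37 -0.44  0.76  0.    0.85]
tool-frame lid face offset mm [12.3  1.5  0. ] push dir in tool [-1.     0.009  0.   ] w -0.0001312686869983164
clock: 15.75
s 42.9 lat -1.7 h 75.7 mm yaw err(tool-want) -0.5 deg F [-1.3  0.2  3.7] t 15.75 q [ 0.58  0.39 -0.37  0.81 -0.    0.81]
tool-frame lid face offset mm [43.   1.3 -0. ] push dir in tool [-1.     0.009  0.001] w -0.0004138968481129929
```

```bash
python3 -m pendant '[{"dx":-0.09,"dy":0,"dz":-0.03,"spin":0},{"dx":-0.09,"dy":0,"dz":-0.015,"spin":0},{"dx":-0.09,"dy":0,"dz":0,"spin":0},{"dx":-0.09,"dy":0,"dz":0,"spin":0},{"dx":-0.07,"dy":0,"dz":0,"spin":0}]' 1 | head -1; python3 rel.py a
python3 -m pendant '[{"dx":-0.05,"dy":0,"dz":-0.03,"spin":0},{"dx":-0.08,"dy":0,"dz":-0.08,"spin":0},{"dx":-0.05,"dy":0,"dz":-0.2,"spin":0},{"dx":0,"dy":0,"dz":-0.5,"spin":0},{"dx":0,"dy":0,"dz":-0.7,"spin":0},{"dx":0,"dy":0,"dz":-0.7,"spin":0},{"dx":0,"dy":0,"dz":0,"spin":0}]' 1 | head -1; python3 meas.py
python3 - <<'E'
from h import *
c=read_camera("side"); cv2.imwrite("pics/s7.png",cv2.resize(c["image"][150:340,220:440],(660,570),interpolation=cv2.INTER_CUBIC))
E
```

```text
clock: 16.38
s 68.4 lat -2.3 h 77.8 mm yaw err(tool-want) -0.5 deg F [-0.2  0.3 -0.1] t 16.38 q [ 0.54  0.42 -0.32  0.83 -0.    0.77]
tool-frame lid face offset mm [68.4  1.6  0. ] push dir in tool [-1.     0.009 -0.   ] w 0.00014570287176631885
clock: 17.25
a z nan c [0. 0.] size [0. 0.] heading 0.0 n 0 blue 0
b z 0.068 c [ 0.4762 -0.0048] size [0.056 0.057] heading -32.9 n 284 blue 0
  return _methods._mean(a, axis=axis, dtype=dtype,
  ret = ret.dtype.type(ret / rcount)
```

View pics/s7.png

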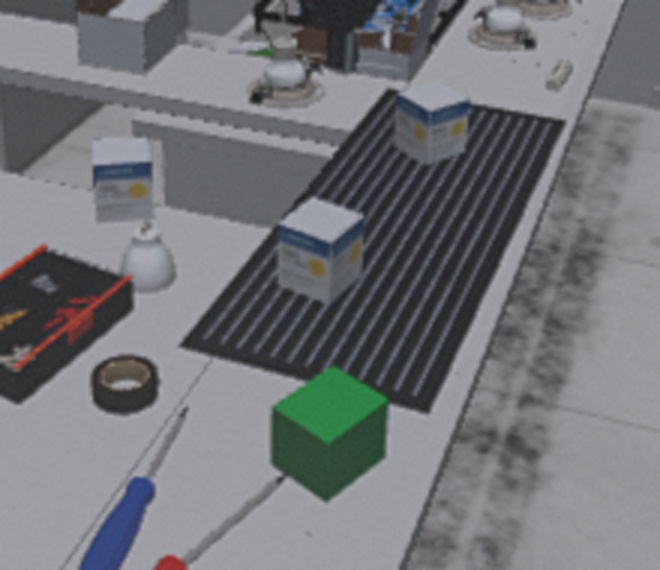

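Both cartons stand upright on the mat with their blue bands on top, at about (320,250) and (430,125) in the crop. The robot is clear and nothing else has moved, so I'm handing in.

```bash
python3 -c "
from workcell import *
print(close_job())"
```

```text
the job is handed in; nothing more can be done
None
```

Both bulb cartons now stand upright on the mat, lid end on top, and the job was handed in at about 17 s; the +y carton went up first time, but the −y one slipped off the fingertips once, fell back on its side and went up on a second push, ending a few mm along the mat.

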